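# Push the dough mixer's gear lever through its H gate into third

### The arm

A 6-joint arm with a two-finger parallel gripper is mounted at the origin on a cart in front of the work surface, level with it; the furniture and walls round the work are solid. World frame = base frame: x ahead of the robot, y to its left, z up, the work surface at z = 0. Lengths are in mm, angles in rad, forces in N, time in s.
With the tool pointing down it reaches from about 275 to 1000 mm from the base axis. Payload 8.4 kg.
Tool frame: the origin (TCP) lies at the very end of the fingers, on their centre line; the grasp point (between the pads) lies 19 mm behind it; z points along the fingers, y is the direction in which the jaws open and shut (so a half turn about z gives the same grasp; the last joint's range is limited). The gripper opens to 85 mm and grips with 20 to 120 N. Pads are 22 mm wide; open, the fingers measure 114 mm over their backs; the gripper's body (76 mm by 85 mm) begins 54 mm behind the grasp point. The pads swing forward as they close: fully open they stand 13 mm farther back than shut.
Start: joints at [1.304, 0.353, 1.633, -0, 1.155, -0.002], TCP at [163.571, 603.218, 231.281] pointing down, gripper open.
Joint ranges: [-2.63, 2.63], [-0.92, 2.1], [0.06, 2.66], [-1.3, 4.44], [0, 2.69], [-3.02, 3.02]. Speed limits (rad/s): [2.22, 2.22, 2.79, 3.14, 3.14, 3.14].

### API

Orientations are given as [roll, pitch, yaw] about the fixed x, y, z axes, in that order (R = Rz(yaw) Ry(pitch) Rx(roll)).
In Python, from rig import r gives the robot as it stands.
- The arm moves only by the tool move_arm, never from a script. Its argument "increments" is a list of rows, each an object of numbers: "tx", "ty", "tz": the shift along the tool's x, y, z in cm; "rx", "ry", "rz": the turn, a rotation vector about the tool's x, y, z in degrees; "gripper": the gripper's target within -1 to 1 (fully open at 1, half-way at 0, shut at -1). A call has 1 to 12 rows; each row shifts and turns the commanded pose from where the row before left it, along the tool's axes as they then stand; what a row does not reach is not made up. A row lasts 1/10 s, in which the tool goes at most 50 mm and 8.59 degrees, less where a joint would pass 70% of its speed; a pose out of reach is approached as far as the arm can. A call is refused whole if a number of a shift passes 5 or a number of a turn 8.59, either way. A call with a gripper value outside its range is refused whole. The fingers move at their own pace and stop on an object; "squeeze" is the grip in N (left out, the last holds). Time passes only in rows, so rows that do not move let the fingers close. It gives the time, the measured TCP pose, the force and the opening at its end, in the units of the state.
- r.sense(): the state, without advancing time (a new reading comes with each control period).
- r.grab_frame(name): name is "scene" or "top" or "wrist"; returns (picture, depth): 480x640x3 uint8, red, green, blue; 480x640 float32, mm along the optical axis (not along the pixel's ray), 0 where there is no reading.
- r.camera_model(name): a dict with "fx", "fy", "cx", "cy" (pixels), "R" (3x3) and "t" (3): a world point X has camera coordinates R X + t; the wrist camera has in their place "hand_eye" (4x4, takes a point from camera to tool coordinates, whose origin is the TCP and whose axes are the flange's). Camera axes: x right, y down, z forward; pixel columns grow to the right and rows downward; lengths in mm; the calibration is good to about 2 mm. A picture is of the moment at which its call begins: read the wrist's pose just before it. camera_model takes no time and is no camera call.
- r.sign_off(): hands the job in, once; it reports no verdict.
Trained networks look in the newest picture that a camera, given by its name, has taken for a name from the list of things; names that differ only in an ending like _2 or _b are one class to them, and where a whole thing is asked for, a point or a joint stands for the part that bears it (a point fixed in the world has none). Each returns a list of dicts, best first, with "confidence" (0 to 1); they miss things now and then, are a little off and sometimes report something else, mostly with a low value. They report only what shows in the picture. A call takes as long as a camera call.
- r.cut_out(query, camera): "mask" (480x640 bool, what is visible of it) and "bbox" ([left, top, right, bottom] in pixels, round what is visible of it).
- r.place_of(query, camera): "location" ([row, column] in pixels: a listed point, or the origin of a listed thing).
The state is a dict: "clock": time; "qpos": joint angles; "qvel": joint speeds; "joint_efforts": joint torques, N m; "eef_pos": TCP position; "tcp_rot": TCP orientation; "contact_force": force on the tool from outside, world axes, zero at the start; "wrist_torque": the same for the moment, N m; "opening": opening from 0.0 (shut) to 1.0 (fully open).
Only numpy, scipy, OpenCV 4.12 (cv2) and the standard library are available. Lean on these libraries where they do the work, as an engineer would, in place of code of your own. Each camera call takes 0.05 s, during which the arm holds its last target. There are 200 camera calls.

### The job

The dough mixer's gear selector, a white box on the work table, has its lever somewhere in the left leg of the H-shaped gate. Push the lever with closed fingers, without taking hold of it: into neutral, across to the right, then forward (away from the robot) as far as it goes into the third slot, the far right one with three raised dots. Do not run it into the fourth slot, near right, on the way, leave the nozzle, jar and jar lid beside the box where they are, and finish clear of the lever.

Things in the scene. Friction and masses are not known exactly. Their poses are not given: they have to be found in the camera images.
- selector_box: white gear selector box with a steel gate plate on top, fixed to the table. Origin: centre of its underside, on the table; x points forward, y to its left, z up; it stands within about 0.3 rad of facing the robot. Foot 146 x 156 mm, 6 mm thick; body 120 (x) x 130 (y) mm; plate top at z = 90 mm
- gate: steel plate of the box with the H through it; same frame as the box. Two legs along x at y = +22 and y = -22 mm, joined at x = 0 by the neutral channel along y; slots 16 mm wide. Slot 1 far left, 2 near left, 3 far right, 4 near right, each with that many raised dots beyond its end. The slot edges stop the shank: it moves only along the H, with 2.5 mm of play to each side
- lever: black ball knob 34 mm across on a round steel shank 11 mm across; origin: the ball's centre; z up along the shank. The ball is 135 mm from the pivot (point gear_pivot); in the box frame (mm) x = 135 sin(gear_fore), y = -135 sin(gear_side) cos(gear_fore), z = 18 + 135 cos(gear_side) cos(gear_fore). It stays where it is left; moving it takes about 1.5 to 2.5 N at the ball
- gear_pivot (a point): the point about which the lever tilts: inside the box, on its z axis, 18 mm above the table
- gear_fore (a joint): forward tilt of the lever, rad: 0 neutral, about +0.32 at the end of slots 1 and 3 (forward), about -0.32 at the end of slots 2 and 4. It must be within about 0.03 of 0 to cross.
- gear_side (a joint): sideways tilt of the lever, rad: about -0.305 in the left leg (slots 1 and 2, where it starts), about +0.305 in the right leg (slots 3 and 4), 0 midway.
- nozzle: bystander: steel piping nozzle, cone 33 mm across, 44 mm high, standing to the right of the box; origin at the centre of its underside
- jar: bystander: glass jar, 54 mm across, 93 mm high, standing to the left of the box; origin at the centre of its underside
- jar_lid: bystander: flat yellow-brown jar lid, 54 mm across, 12 mm high, lying to the left of the box; origin at the centre of its underside

How it is judged (in metres and radians):
On the way, in this order (a step that is already met when the one before it is completed fails the run):
1. the lever is in the neutral channel, past the middle to the right (value of joint gear_side above 0.08 rad and value of joint gear_fore between -0.15 and 0.1 rad), for 0.05 s.
2. the lever is home in the third slot (value of joint gear_side above 0.24 rad and value of joint gear_fore above 0.26 rad), for 0.2 s.
At the end, for the whole second after the job is handed in: the lever rests in the third slot: gear_side above 0.24 rad and gear_fore above 0.26 rad (the end of the slot is at about 0.32); nozzle, jar and jar lid are within 20 mm of where they stood (all of step 2 and velocity of joint gear_fore between -0.02 and 0.02 rad/s and distance of each of nozzle, jar, jar_lid from where it was at the start of the episode below 0.02 m); the robot touches nothing.
It fails at once if the lever is run into the fourth slot (more than about half its depth) (value of joint gear_side above 0.15 rad and value of joint gear_fore below -0.16 rad).
It fails at once if the lever is taken between the fingers instead of being pushed (contact force between the fingers and lever above 0.3 N and x of the grasp point in the frame of lever between -0.014 and 0.014 m and y of the grasp point in the frame of lever between -0.014 and 0.014 m and z of the grasp point in the frame of lever below 0.022 m).
It fails at once if the nozzle is moved or lifted (distance of nozzle from where it was at the start of the episode above 0.02 m).
It fails at once if the jar is moved or lifted (distance of jar from where it was at the start of the episode above 0.02 m).
It fails at once if the jar lid is moved or lifted (distance of jar_lid from where it was at the start of the episode above 0.02 m).
It also fails if it takes over 51 s, if anything falls off the work surface, if the arm or the gripper's body presses on something with over 40 N, if the wrist force passes 120 N, or if a joint passes its speed limit or range.

## Working session

There is one attempt and no reset: what is moved stays moved. The work goes in short steps, Python scripts to look and compute and a tool call to move; the robot and the scene stay as the last step left them, time stands still between calls to the robot, and variables do not carry over. Pictures are saved under pics/ and viewed, about 8 in all and at most 12, crops included, and the job is handed in when it is done.

Besides the shell and the picture viewer there is one more tool, called by a JSON object that holds its "name" and its "arguments". move_arm: Moves the arm, as the interface text tells. Its arguments: {"type":"object","properties":{"increments":{"type":"array","items":{"type":"object","properties":{"tx":{"type":"number"},"ty":{"type":"number"},"tz":{"type":"number"},"rx":{"type":"number"},"ry":{"type":"number"},"rz":{"type":"number"},"gripper":{"type":"number"}}}},"squeeze":{"type":"number"}},"required":["increments"]}

```bash
mkdir -p pics; cat > h.py <<'E'
from rig import r
import numpy as np, cv2
def pix2w(cam,row,col,d):
    m=r.camera_model(cam); p=np.array([(col-m['cx'])/m['fx']*d,(row-m['cy'])/m['fy']*d,d])
    return np.array(m['R']).T@(p-np.array(m['t']))
def cloud(cam,D,mask):
    m=r.camera_model(cam); v,u=np.nonzero(mask&(D>0)); d=D[v,u]
    P=np.stack([(u-m['cx'])/m['fx']*d,(v-m['cy'])/m['fy']*d,d],1)
    return (P-np.array(m['t']))@np.array(m['R'])
E
python3 - <<'E'
from h import *
np.set_printoptions(precision=1,suppress=True)
s=r.sense();print(s['clock'],s['eef_pos'],s['tcp_rot'],s['opening'])
for c in ['top','scene']:
    I,D=r.grab_frame(c); cv2.imwrite(f'pics/{c}1.png',I[:,:,::-1]); np.save(c+'.npy',D)
    for n in ['selector_box','lever','nozzle','jar','jar_lid']:
        o=r.cut_out(n,c)
        if o:
            o=o[0];P=cloud(c,D,o['mask']); print(c,n,round(o['confidence'],2),o['bbox'],len(P),np.median(P,0),np.percentile(P,2,0),np.percentile(P,98,0))
            np.save(f'{c}_{n}.npy',P)
print(r.place_of('lever','top'),r.place_of('lever','scene'),r.place_of('selector_box','top'))
E
```

```text
0.0 [163.4 602.7 230.6] [-3.1 -0.   2.9] 0.9998741025180189
top selector_box 0.67 [314.0, 180.0, 409.0, 274.6] 6178 [598.5 -43.8  88.2] [ 532.4 -114.2    2.6] [672.9  30.  158.5]
top lever 0.9 [334.8, 202.9, 358.8, 223.8] 374 [607.5  -8.7 156.5] [594.9 -35.2  68.1] [631.8   6.9 163.5]
top nozzle 0.76 [418.4, 269.3, 431.8, 286.7] 209 [ 509.9 -162.5   17.3] [ 499.  -178.6   -1.2] [ 528.4 -153.    43.7]
top jar 0.63 [277.4, 186.1, 307.6, 224.8] 833 [643.8  88.2  45.3] [611.1  63.1   4.1] [661.5 109.9  93.3]
top jar_lid 0.72 [274.1, 234.6, 302.2, 267.6] 642 [559.7  96.3  11.1] [534.8  73.   -0.3] [585.2 121.3  14.3]
scene selector_box 0.64 [316.2, 192.3, 446.2, 328.0] 9690 [582.4 -57.7  87.2] [ 530.9 -126.4    5.3] [668.4  22.2 156.8]
scene lever 0.82 [354.5, 192.5, 381.4, 258.7] 556 [603.7 -17.9 151.7] [593.2 -32.   86.6] [618.7   2.5 164.7]
scene nozzle 0.66 [397.0, 335.8, 421.2, 364.6] 459 [ 504.6 -170.3   17.5] [ 495.8 -183.8   -0.7] [ 521.2 -152.3   45.1]
scene jar 0.78 [310.5, 178.6, 342.3, 236.3] 1450 [623.2  80.7  64.2] [609.5  60.6  12.7] [659.6 109.   94.2]
scene jar_lid 0.64 [282.5, 231.4, 311.4, 261.9] 694 [555.7  92.3  12.8] [533.1  70.3   1.5] [582.4 118.6  15.9]
[{'location': [211.4, 345.4], 'confidence': 0.89}] [{'location': [200.7, 366.0], 'confidence': 0.77}] [{'location': [228.9, 360.8], 'confidence': 0.91}, {'location': [209.5, 288.5], 'confidence': 0.17}]
```

```bash
python3 - <<'E'
from h import *
from scipy.optimize import least_squares
np.set_printoptions(precision=2,suppress=True)
for c in ['top','scene']:
    P=np.load(f'{c}_selector_box.npy'); Q=P[(abs(P[:,2]-90)<5)]
    rc=cv2.minAreaRect(Q[:,:2].astype(np.float32)); print(c,len(Q),rc,np.median(Q[:,2]))
    # fit rect 120x130 fraction: foot points
    F=P[(P[:,2]<14)]; print('foot',len(F),F.min(0) if len(F) else '',F.max(0) if len(F) else '')
    L=np.load(f'{c}_lever.npy'); L=L[L[:,2]>140]
    s=least_squares(lambda p:np.linalg.norm(L-p,axis=1)-17,L.mean(0)-[0,0,8],loss='soft_l1'); print('ball',s.x,len(L),s.cost)
a=cv2.imread('pics/top1.png')[160:300,260:450];b=cv2.imread('pics/scene1.png')[170:380,270:460]
a=cv2.resize(a,None,fx=3,fy=3,interpolation=3);cv2.imwrite('pics/top1c.png',a)
b=cv2.resize(b,None,fx=2.8,fy=2.8,interpolation=3);cv2.imwrite('pics/scene1c.png',b)
E
```

```text
top 3756 ((607.321533203125, -49.208152770996094), (130.32151794433594, 120.92106628417969), 75.1318588256836) 89.17274237411513
foot 1628 [ 518.8  -139.57   -3.47] [697.49  43.85  13.7 ]
ball [610.94  -8.16 145.53] 317 112.81007505503186
scene 4435 ((606.4017333984375, -49.74725341796875), (131.65476989746094, 122.4854507446289), 75.66443634033203) 91.00239000410309
foot 1843 [ 516.5  -140.58   -1.08] [719.69  52.92  14.  ]
ball [610.04  -8.37 147.65] 366 135.33708832475875
```

View pics/top1c.png

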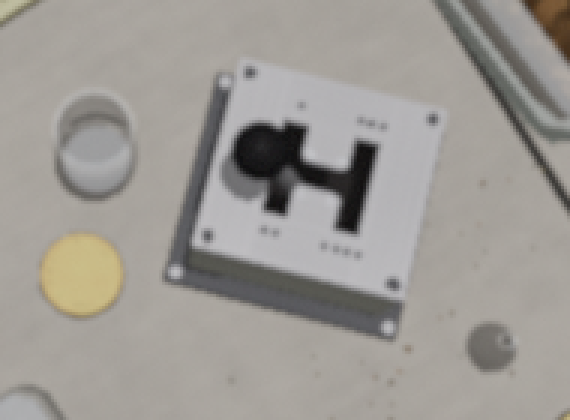

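View pics/scene1c.png

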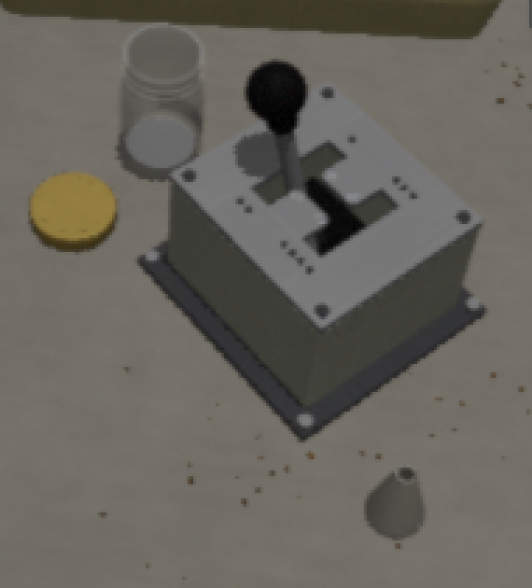

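The pictures show the box turned about -0.26 rad. The lever is in the left leg just behind neutral (ball at about (152,260) in the top crop). The jar and lid are to its left, and the nozzle is at near right. The tool yaw already nearly matches the box.

```bash
cat >> h.py <<'E'
from scipy.spatial.transform import Rotation as Ro
C=np.array([607.,-49.4,0]); YAW=-0.258
B=Ro.from_euler('z',YAW).as_matrix()
def tcp_box():
    s=r.sense(); return B.T@(np.array(s['eef_pos'])-C)
def go(x,y,z):
    s=r.sense(); T=Ro.from_euler('xyz',s['tcp_rot']).as_matrix()
    print('box now',tcp_box().round(1),'inc cm',(T.T@(C+B@[x,y,z]-np.array(s['eef_pos']))/10).round(2),'rotvec to box deg',
      np.degrees(Ro.from_matrix(T.T@B@Ro.from_euler('xyz',[np.pi,0,np.pi]).as_matrix()).as_rotvec()).round(2),'F',np.round(s['contact_force'],1),s['clock'],s['opening'])
def ball(c):
    I,D=r.grab_frame(c); o=r.cut_out('lever',c)
    if not o: return print(c,'none')
    from scipy.optimize import least_squares
    L=cloud(c,D,o[0]['mask']); L=L[(L[:,2]>138)]; 
    s=least_squares(lambda p:np.linalg.norm(L-p,axis=1)-17,np.median(L,0)-[0,0,8],loss='soft_l1')
    b=B.T@(s.x-C); print(c,'ball box',b.round(1),'fore',round(float(np.arcsin(b[0]/135)),3),'side',round(float(-np.arcsin(b[1]/135/np.cos(np.arcsin(b[0]/135)))),3),len(L)); return I
E
python3 -c "
from h import *
go(-60,41,231);ball('top');ball('scene')"
```

```text
box now [-595.3  517.9  231.3] inc cm [-5.385e+01 -4.733e+01  3.000e-02] rotvec to box deg [ 0.    0.   -0.39] F [ 0.1 -0.4  1. ] 0.75 0.999583162735172
top ball box [ -6.7  40.8 145.7] fore -0.049 side -0.308 317
scene ball box [ -7.5  40.5 147.6] fore -0.055 side -0.305 386
```

{"name": "move_arm", "arguments": {"increments": [{"tx":-3.37,"ty":-2.96,"gripper":-1},{"tx":-3.37,"ty":-2.96},{"tx":-3.37,"ty":-2.96},{"tx":-3.37,"ty":-2.96},{"tx":-3.37,"ty":-2.96},{"tx":-3.37,"ty":-2.96},{"tx":-3.37,"ty":-2.96},{"tx":-3.37,"ty":-2.96},{"tx":-3.37,"ty":-2.96},{"tx":-3.37,"ty":-2.96},{"tx":-3.37,"ty":-2.96},{"tx":-3.37,"ty":-2.96}]}}

```text
invalid input
```

{"name": "move_arm", "arguments": {"increments": [{"tx":-3.3,"ty":-2.96},{"tx":-3.3,"ty":-2.96},{"tx":-3.3,"ty":-2.96},{"tx":-3.3,"ty":-2.96,"rz":-0.39},{},{},{}]}}

```text
invalid input
```

```bash
python3 -c "
from h import *
go(-60,41,132)"
```

```text
box now [-595.3  517.9  231.3] inc cm [-53.85 -47.32   9.93] rotvec to box deg [ 0.    0.   -0.39] F [-0.3 -0.2  0.1] 0.95 1.0005610163978722
```

{"name": "move_arm", "arguments": {"increments": [{"tx":-3.37,"ty":-2.96,"tz":0,"rx":0,"ry":0,"rz":-0.39,"gripper":-1}]}}

```text
clock: 1.05
eef_pos: [187.0, 568.7, 231.4]
tcp_rot: [3.139, -0.001, 2.887]
contact_force: [1.2, -0.0, -0.3]
opening: 0.856
```

Every row needs all its keys.

{"name": "move_arm", "arguments": {"increments": [{"tx":-3.37,"ty":-2.96,"tz":0,"rx":0,"ry":0,"rz":0,"gripper":-1},{"tx":-3.37,"ty":-2.96,"tz":0,"rx":0,"ry":0,"rz":0,"gripper":-1},{"tx":-3.37,"ty":-2.96,"tz":0,"rx":0,"ry":0,"rz":0,"gripper":-1},{"tx":-3.37,"ty":-2.96,"tz":0,"rx":0,"ry":0,"rz":0,"gripper":-1},{"tx":-3.37,"ty":-2.96,"tz":0,"rx":0,"ry":0,"rz":0,"gripper":-1},{"tx":-3.37,"ty":-2.96,"tz":0,"rx":0,"ry":0,"rz":0,"gripper":-1},{"tx":-3.37,"ty":-2.96,"tz":0,"rx":0,"ry":0,"rz":0,"gripper":-1},{"tx":-3.37,"ty":-2.96,"tz":0,"rx":0,"ry":0,"rz":0,"gripper":-1},{"tx":-3.37,"ty":-2.96,"tz":0,"rx":0,"ry":0,"rz":0,"gripper":-1},{"tx":-3.37,"ty":-2.96,"tz":0,"rx":0,"ry":0,"rz":0,"gripper":-1},{"tx":-3.37,"ty":-2.96,"tz":0,"rx":0,"ry":0,"rz":0,"gripper":-1},{"tx":-3.37,"ty":-2.96,"tz":0,"rx":0,"ry":0,"rz":0,"gripper":-1}]}}

```text
clock: 2.25
eef_pos: [489.6, 117.5, 231.6]
tcp_rot: [3.141, 0.001, 2.883]
contact_force: [0.3, 0.8, -0.4]
opening: 0.003
```

{"name": "move_arm", "arguments": {"increments": [{"tx":-3.3,"ty":-2.96,"tz":0,"rx":0,"ry":0,"rz":0,"gripper":-1},{"tx":-3.3,"ty":-2.96,"tz":0,"rx":0,"ry":0,"rz":0,"gripper":-1},{"tx":-3.3,"ty":-2.96,"tz":0,"rx":0,"ry":0,"rz":0,"gripper":-1},{"tx":0,"ty":0,"tz":0,"rx":0,"ry":0,"rz":0,"gripper":-1},{"tx":0,"ty":0,"tz":0,"rx":0,"ry":0,"rz":0,"gripper":-1},{"tx":0,"ty":0,"tz":0,"rx":0,"ry":0,"rz":0,"gripper":-1}]}}

```text
clock: 2.85
eef_pos: [561.2, 8.7, 231.1]
tcp_rot: [3.141, -0.001, 2.884]
contact_force: [0.0, 0.3, -0.7]
opening: 0.0
```

```bash
python3 -c "
from h import *
go(-60,41,132)"
```

```text
box now [-59.1  44.5 231.1] inc cm [ 0.08 -0.35  9.91] rotvec to box deg [ 0.01 -0.04  0.01] F [ 0.   0.3 -0.7] 2.85 1.772644122971459e-05
```

{"name": "move_arm", "arguments": {"increments": [{"tx":0,"ty":-0.35,"tz":3,"rx":0,"ry":0,"rz":0,"gripper":-1},{"tx":0,"ty":0,"tz":3,"rx":0,"ry":0,"rz":0,"gripper":-1},{"tx":0,"ty":0,"tz":3,"rx":0,"ry":0,"rz":0,"gripper":-1},{"tx":0,"ty":0,"tz":0.9,"rx":0,"ry":0,"rz":0,"gripper":-1},{"tx":-1.0,"ty":0,"tz":0,"rx":0,"ry":0,"rz":0,"gripper":-1},{"tx":-0.8,"ty":0,"tz":0,"rx":0,"ry":0,"rz":0,"gripper":-1},{"tx":0,"ty":0,"tz":0,"rx":0,"ry":0,"rz":0,"gripper":-1},{"tx":0,"ty":0,"tz":0,"rx":0,"ry":0,"rz":0,"gripper":-1}]}}

```text
clock: 3.65
eef_pos: [579.3, 0.1, 133.5]
tcp_rot: [3.141, 0.002, 2.883]
contact_force: [-0.4, -0.1, 0.0]
opening: -0.003
```

```bash
python3 - <<'E'
from h import *
go(-28,41,132);I=ball('scene');ball('top')
I=I[170:310,270:460];cv2.imwrite('pics/s2.png',cv2.resize(I[:,:,::-1],None,fx=3,fy=3))
E
```

```text
box now [-39.4  40.8 133.5] inc cm [-1.14  0.02  0.15] rotvec to box deg [ 0.03  0.1  -0.01] F [-0.4 -0.1  0. ] 3.65 -0.0025928648898732223
scene ball box [ -7.9  40.5 147.8] fore -0.058 side -0.305 39
top none
```

View pics/s2.png

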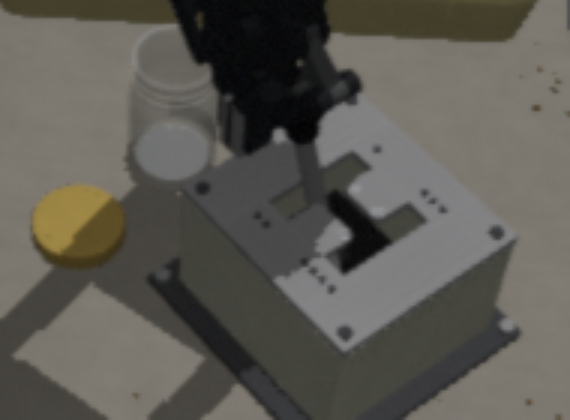

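The fingers are just behind the ball at about (300,120) and not touching it yet. I'll creep forward and watch the force.

{"name": "move_arm", "arguments": {"increments": [{"tx":-0.3,"ty":0,"tz":0,"rx":0,"ry":0,"rz":0,"gripper":-1},{"tx":-0.2,"ty":0,"tz":0,"rx":0,"ry":0,"rz":0,"gripper":-1},{"tx":-0.1,"ty":0,"tz":0,"rx":0,"ry":0,"rz":0,"gripper":-1}]}}

```text
clock: 4.15
eef_pos: [584.3, -1.5, 132.3]
tcp_rot: [3.142, -0.0, 2.884]
contact_force: [-0.4, -0.1, 0.5]
opening: 0.002
```

{"name": "move_arm", "arguments": {"increments": [{"tx":-0.2,"ty":0,"tz":0,"rx":0,"ry":0,"rz":0,"gripper":-1},{"tx":0,"ty":0,"tz":0,"rx":0,"ry":0,"rz":0,"gripper":-1}]}}

```text
clock: 4.35
eef_pos: [586.0, -1.9, 132.2]
tcp_rot: [-3.142, -0.0, 2.884]
contact_force: [-1.6, 0.0, 1.2]
opening: -0.002
```

{"name": "move_arm", "arguments": {"increments": [{"tx":-0.2,"ty":0,"tz":0,"rx":0,"ry":0,"rz":0,"gripper":-1},{"tx":-0.1,"ty":0,"tz":0,"rx":0,"ry":0,"rz":0,"gripper":-1},{"tx":0,"ty":0,"tz":0,"rx":0,"ry":0,"rz":0,"gripper":-1}]}}

```text
clock: 4.65
eef_pos: [589.1, -2.7, 132.3]
tcp_rot: [3.142, 0.0, 2.884]
contact_force: [-1.5, 0.3, 0.5]
opening: -0.004
```

```bash
python3 - <<'E'
from h import *
go(-28,41,132);I=ball('scene')
E
```

```text
box now [-29.2  40.6 132.3] inc cm [-0.12  0.04  0.03] rotvec to box deg [0.   0.01 0.  ] F [-1.5  0.3  0.5] 4.65 -0.004214694795504822
scene ball box [ -4.7  40.7 149.4] fore -0.035 side -0.306 46
```

{"name": "move_arm", "arguments": {"increments": [{"tx":-0.2,"ty":0,"tz":0,"rx":0,"ry":0,"rz":0,"gripper":-1},{"tx":-0.05,"ty":0,"tz":0,"rx":0,"ry":0,"rz":0,"gripper":-1},{"tx":0,"ty":0,"tz":0,"rx":0,"ry":0,"rz":0,"gripper":-1},{"tx":1,"ty":0,"tz":0,"rx":0,"ry":0,"rz":0,"gripper":-1},{"tx":4,"ty":0,"tz":0,"rx":0,"ry":0,"rz":0,"gripper":-1},{"tx":4,"ty":0,"tz":-3,"rx":0,"ry":0,"rz":0,"gripper":-1},{"tx":4,"ty":0,"tz":-3,"rx":0,"ry":0,"rz":0,"gripper":-1},{"tx":4,"ty":0,"tz":-3,"rx":0,"ry":0,"rz":0,"gripper":-1},{"tx":0,"ty":0,"tz":0,"rx":0,"ry":0,"rz":0,"gripper":-1}]}}

```text
clock: 5.65
eef_pos: [424.1, 40.8, 225.3]
tcp_rot: [3.14, 0.003, 2.885]
contact_force: [-0.2, 0.3, -1.5]
opening: 0.004
```

```bash
python3 - <<'E'
from h import *
go(0,85,222);I=ball('scene');ball('top')
E
```

```text
box now [-199.8   40.6  225.3] inc cm [-19.99   4.42   0.41] rotvec to box deg [0.09 0.2  0.05] F [-0.2  0.3 -1.5] 5.65 0.003711988680771653
scene ball box [-1.000e-01  4.030e+01  1.476e+02] fore -0.001 side -0.303 369
top ball box [  0.4  41.  146. ] fore 0.003 side -0.309 292
```

{"name": "move_arm", "arguments": {"increments": [{"tx":-4,"ty":1,"tz":0,"rx":0,"ry":0,"rz":0,"gripper":-1},{"tx":-4,"ty":1,"tz":0,"rx":0,"ry":0,"rz":0,"gripper":-1},{"tx":-4,"ty":1,"tz":0,"rx":0,"ry":0,"rz":0,"gripper":-1},{"tx":-4,"ty":1,"tz":0,"rx":0,"ry":0,"rz":0,"gripper":-1},{"tx":-4,"ty":1,"tz":0,"rx":0,"ry":0,"rz":0,"gripper":-1},{"tx":0,"ty":0,"tz":3,"rx":0,"ry":0,"rz":0,"gripper":-1},{"tx":0,"ty":0,"tz":3,"rx":0,"ry":0,"rz":0,"gripper":-1},{"tx":0,"ty":0,"tz":3,"rx":0,"ry":0,"rz":0,"gripper":-1},{"tx":0,"ty":-1,"tz":0,"rx":0,"ry":0,"rz":0,"gripper":-1},{"tx":0,"ty":0,"tz":0,"rx":0,"ry":0,"rz":0,"gripper":-1},{"tx":0,"ty":0,"tz":0,"rx":0,"ry":0,"rz":0,"gripper":-1}]}}

```text
clock: 6.95
eef_pos: [631.7, 27.1, 133.3]
tcp_rot: [3.141, 0.001, 2.883]
contact_force: [0.7, -0.4, 0.1]
opening: 0.001
```

```bash
python3 - <<'E'
from h import *
go(0,-10,132)
E
```

```text
box now [  4.3  80.2 133.3] inc cm [ 0.42 -9.02  0.12] rotvec to box deg [ 0.02  0.08 -0.06] F [ 0.7 -0.4  0.1] 6.95 0.0006868766739193317
```

{"name": "move_arm", "arguments": {"increments": [{"tx":0.4,"ty":0,"tz":0,"rx":0,"ry":0,"rz":0,"gripper":-1},{"tx":0,"ty":-0.8,"tz":0,"rx":0,"ry":0,"rz":0,"gripper":-1},{"tx":0,"ty":-0.8,"tz":0,"rx":0,"ry":0,"rz":0,"gripper":-1},{"tx":0,"ty":-0.8,"tz":0,"rx":0,"ry":0,"rz":0,"gripper":-1},{"tx":0,"ty":0,"tz":0,"rx":0,"ry":0,"rz":0,"gripper":-1}]}}

```text
clock: 7.45
eef_pos: [620.6, 4.4, 132.8]
tcp_rot: [3.142, 0.001, 2.883]
contact_force: [0.3, 0.9, 1.7]
opening: 0.001
```

```bash
python3 - <<'E'
from h import *
go(0,-10,132);ball('scene');ball('top')
E
```

```text
box now [ -0.6  55.5 132.8] inc cm [-0.06 -6.55  0.08] rotvec to box deg [ 0.    0.04 -0.05] F [0.3 0.9 1.7] 7.45 0.0010633691309056312
scene ball box [ -0.2  25.5 151.5] fore -0.002 side -0.19 392
top none
```

{"name": "move_arm", "arguments": {"increments": [{"tx":0,"ty":-0.8,"tz":0,"rx":0,"ry":0,"rz":0,"gripper":-1},{"tx":0,"ty":-0.8,"tz":0,"rx":0,"ry":0,"rz":0,"gripper":-1},{"tx":0,"ty":-0.8,"tz":0,"rx":0,"ry":0,"rz":0,"gripper":-1},{"tx":0,"ty":-0.8,"tz":0,"rx":0,"ry":0,"rz":0,"gripper":-1},{"tx":0,"ty":-0.8,"tz":0,"rx":0,"ry":0,"rz":0,"gripper":-1},{"tx":0,"ty":-0.8,"tz":0,"rx":0,"ry":0,"rz":0,"gripper":-1},{"tx":0,"ty":-0.8,"tz":0,"rx":0,"ry":0,"rz":0,"gripper":-1},{"tx":0,"ty":-0.4,"tz":0,"rx":0,"ry":0,"rz":0,"gripper":-1},{"tx":0,"ty":-0.4,"tz":0,"rx":0,"ry":0,"rz":0,"gripper":-1},{"tx":0,"ty":0,"tz":0,"rx":0,"ry":0,"rz":0,"gripper":-1}]}}

```text
clock: 8.65
eef_pos: [604.0, -56.8, 132.2]
tcp_rot: [-3.141, -0.0, 2.883]
contact_force: [0.0, 0.5, -0.2]
opening: 0.001
```

```bash
python3 - <<'E'
from h import *
go(0,-10,132);ball('scene');ball('top')
E
```

```text
box now [ -1.   -8.  132.2] inc cm [-0.1  -0.2   0.02] rotvec to box deg [-0.01 -0.02 -0.02] F [ 0.   0.5 -0.2] 8.65 0.0011932194187938203
scene ball box [ -0.5 -37.9 148.5] fore -0.004 side 0.284 413
top none
```

{"name": "move_arm", "arguments": {"increments": [{"tx":0,"ty":-0.25,"tz":0,"rx":0,"ry":0,"rz":0,"gripper":-1},{"tx":0,"ty":0,"tz":0,"rx":0,"ry":0,"rz":0,"gripper":-1},{"tx":0,"ty":2,"tz":0,"rx":0,"ry":0,"rz":0,"gripper":-1},{"tx":0,"ty":0,"tz":-3,"rx":0,"ry":0,"rz":0,"gripper":-1},{"tx":0,"ty":0,"tz":-3,"rx":0,"ry":0,"rz":0,"gripper":-1},{"tx":3,"ty":0,"tz":0,"rx":0,"ry":0,"rz":0,"gripper":-1},{"tx":3,"ty":0,"tz":0,"rx":0,"ry":0,"rz":0,"gripper":-1},{"tx":1,"ty":-2,"tz":0,"rx":0,"ry":0,"rz":0,"gripper":-1},{"tx":0,"ty":-2,"tz":0,"rx":0,"ry":0,"rz":0,"gripper":-1},{"tx":0,"ty":-1.1,"tz":0,"rx":0,"ry":0,"rz":0,"gripper":-1},{"tx":0,"ty":0,"tz":0,"rx":0,"ry":0,"rz":0,"gripper":-1}]}}

```text
clock: 9.95
eef_pos: [528.0, -72.0, 192.5]
tcp_rot: [-3.141, 0.0, 2.882]
contact_force: [0.8, 1.2, -0.2]
opening: 0.003
```

```bash
python3 - <<'E'
from h import *
go(-40,-40,129);ball('scene');ball('top')
E
```

```text
box now [-70.6 -42.  192.5] inc cm [-3.06  0.2   6.35] rotvec to box deg [-0.01  0.02 -0.09] F [ 0.8  1.2 -0.2] 9.95 0.0028181382271124304
scene ball box [ -0.4 -39.4 148.3] fore -0.003 side 0.296 301
top none
```

{"name": "move_arm", "arguments": {"increments": [{"tx":0,"ty":0.2,"tz":3,"rx":0,"ry":0,"rz":0,"gripper":-1},{"tx":0,"ty":0,"tz":3.3,"rx":0,"ry":0,"rz":0,"gripper":-1},{"tx":-1.5,"ty":0,"tz":0,"rx":0,"ry":0,"rz":0,"gripper":-1},{"tx":-1.5,"ty":0,"tz":0,"rx":0,"ry":0,"rz":0,"gripper":-1},{"tx":-0.8,"ty":0,"tz":0,"rx":0,"ry":0,"rz":0,"gripper":-1},{"tx":-0.8,"ty":0,"tz":0,"rx":0,"ry":0,"rz":0,"gripper":-1},{"tx":-0.8,"ty":0,"tz":0,"rx":0,"ry":0,"rz":0,"gripper":-1},{"tx":-0.8,"ty":0,"tz":0,"rx":0,"ry":0,"rz":0,"gripper":-1},{"tx":-0.8,"ty":0,"tz":0,"rx":0,"ry":0,"rz":0,"gripper":-1},{"tx":-0.8,"ty":0,"tz":0,"rx":0,"ry":0,"rz":0,"gripper":-1},{"tx":0,"ty":0,"tz":0,"rx":0,"ry":0,"rz":0,"gripper":-1}]}}

```text
clock: 11.25
eef_pos: [605.0, -89.2, 129.3]
tcp_rot: [3.142, 0.001, 2.883]
contact_force: [-0.9, 0.7, -0.5]
opening: 0.002
```

{"name": "move_arm", "arguments": {"increments": [{"tx":-0.3,"ty":0,"tz":0,"rx":0,"ry":0,"rz":0,"gripper":-1},{"tx":0,"ty":0,"tz":0,"rx":0,"ry":0,"rz":0,"gripper":-1}]}}

```text
clock: 11.45
eef_pos: [606.9, -89.7, 129.2]
tcp_rot: [-3.142, -0.0, 2.884]
contact_force: [-0.5, 0.6, -0.6]
opening: -0.0
```

```bash
python3 - <<'E'
from h import *
go(16,-40,129);ball('scene')
E
```

```text
box now [ 10.1 -39.  129.2] inc cm [-0.59 -0.1   0.02] rotvec to box deg [-0.   -0.01 -0.  ] F [-0.5  0.6 -0.6] 11.45 -1.9244762557973937e-05
scene ball box [ 37.4 -44.1 142.6] fore 0.281 side 0.347 12
```

{"name": "move_arm", "arguments": {"increments": [{"tx":-0.3,"ty":0,"tz":0,"rx":0,"ry":0,"rz":0,"gripper":-1},{"tx":0,"ty":0,"tz":0,"rx":0,"ry":0,"rz":0,"gripper":-1}]}}

```text
clock: 11.75
eef_pos: [609.9, -90.5, 129.3]
tcp_rot: [-3.142, -0.0, 2.884]
contact_force: [-0.4, 0.2, 0.7]
opening: 0.005
```

{"name": "move_arm", "arguments": {"increments": [{"tx":-0.2,"ty":0,"tz":0,"rx":0,"ry":0,"rz":0,"gripper":-1},{"tx":0,"ty":0,"tz":0,"rx":0,"ry":0,"rz":0,"gripper":-1},{"tx":0,"ty":0,"tz":0,"rx":0,"ry":0,"rz":0,"gripper":-1}]}}

```text
clock: 12.05
eef_pos: [611.1, -90.8, 129.1]
tcp_rot: [-3.142, -0.001, 2.884]
contact_force: [-4.7, 0.4, -0.9]
opening: -0.004
```

The force has risen to 4.7 N, so the lever is at the end stop. I'll back away.

{"name": "move_arm", "arguments": {"increments": [{"tx":1,"ty":0,"tz":0,"rx":0,"ry":0,"rz":0,"gripper":-1},{"tx":3,"ty":0,"tz":0,"rx":0,"ry":0,"rz":0,"gripper":-1},{"tx":4,"ty":0,"tz":-1,"rx":0,"ry":0,"rz":0,"gripper":-1},{"tx":4,"ty":0,"tz":-3,"rx":0,"ry":0,"rz":0,"gripper":-1},{"tx":4,"ty":0,"tz":-3,"rx":0,"ry":0,"rz":0,"gripper":-1},{"tx":4,"ty":0,"tz":-3,"rx":0,"ry":0,"rz":0,"gripper":-1},{"tx":0,"ty":0,"tz":0,"rx":0,"ry":0,"rz":0,"gripper":-1},{"tx":0,"ty":0,"tz":0,"rx":0,"ry":0,"rz":0,"gripper":-1}]}}

```text
clock: 12.85
eef_pos: [419.0, -39.9, 230.6]
tcp_rot: [3.141, 0.005, 2.884]
contact_force: [0.0, -0.7, -0.3]
opening: -0.001
```

```bash
python3 - <<'E'
from h import *
go(0,0,0);ball('scene');I=ball('top')
D=r.grab_frame('scene')[1]
for n in ['nozzle','jar','jar_lid']:
    o=r.cut_out(n,'scene')
    if o: print(n,o[0]['bbox'],np.median(cloud('scene',D,o[0]['mask']),0).round(1))
if I is None: I=r.grab_frame('top')[0]
cv2.imwrite('pics/end.png',cv2.resize(I[160:300,260:450,::-1],None,fx=3,fy=3))
E
```

```text
box now [-184.2  -38.8  230.6] inc cm [-18.31   3.85  23.15] rotvec to box deg [0.04 0.29 0.02] F [ 0.  -0.7 -0.3] 12.85 -0.001251883871128795
scene none
top ball box [ 41.6 -37.4 140. ] fore 0.314 side 0.295 300
nozzle [398.7, 336.2, 420.7, 363.2] [ 505.2 -171.3   20.5]
jar [330.8, 186.6, 343.2, 231.3] [633.9  62.8  60.2]
jar_lid [279.1, 233.6, 293.9, 261.5] [542.4 103.9  12.7]
```

View pics/end.png

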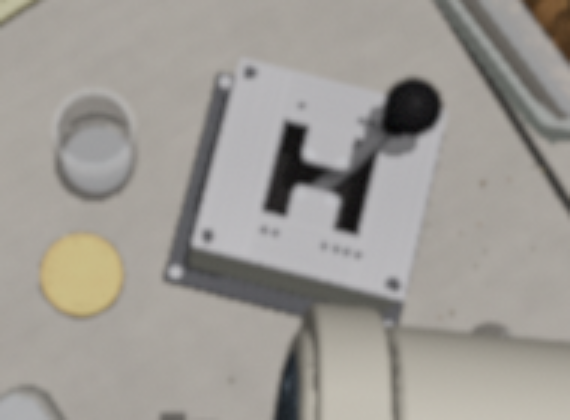

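The top view shows the ball at about (412,106), over the far right slot. The jar and lid are in the same pixels as before, the nozzle is partly hidden but matches in the scene view, and the arm is clear.

```bash
python3 -c "
from rig import r
print(r.sign_off())"
```

```text
the job is handed in; nothing more can be done
None
```

The lever is home in the third slot, and I handed the job in at about 13 s on the robot's clock. I pushed it with closed fingers into neutral, across to the right, then forward until it met the end stop at 4.7 N, and backed away.

**Lever:** the last top view measured gear_fore at about 0.31 and gear_side at about 0.295, against the required 0.26 and 0.24. When I measured it after the crossing, gear_fore was about 0, so it stayed out of the fourth slot.

**Arm:** it finished about 18 cm behind the lever on the robot's side, with contact force near zero.

**Checks that failed or disagreed:**
- The scene camera found no lever in the final check, so the final lever reading comes from the top camera alone.
- The arm partly hid the jar and lid in the scene view, which shifted their computed positions by 10–20 mm. In the top view both are at the same pixels as at the start.
- The nozzle was partly hidden in the top view, but the scene view put it within about 1 mm sideways of where it started.

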